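# Tap a forming stake into the bench stake holder

### The job

Take the square-headed forming stake out of the wooden rack and stand its tapered tang in the leaning socket of the steel stake holder, letting it slip in loosely by its own weight, and let go while its collar still stands proud of the socket. Then tap or press down on its head, along the socket, until the collar sits fully home on the socket's face and the taper holds it there. Leave the other two stakes in the rack and do not disturb the tin and the bangle.

Things in the scene. Friction and masses are not known exactly. Their poses are not given: they have to be found in the camera images.
- stake_square: Square-headed stake, 0.16-0.24 kg, z from tang to head. Origin: centre of the collar's underside. Below: round steel tang 50 mm long, tapering from 28 to 16 mm diameter. Above: collar 40 mm across, 8 thick; neck 22 mm across up to z = 38 mm; black nylon block head 34 x 34 mm (along its x, y), z = 38 to 70 mm, top flat. Starts upright in a rack hole, tang loose in it, collar on the rack's top (z = 62 mm).
- stake_square_top (a point): Centre of the flat top of that stake's head, 70 mm above its origin along its z: the spot to tap.
- socket: Fixed tapered socket matching the tang. Origin: centre of its round mouth (33 mm diameter) in the flat 72 x 72 mm face, 88 mm above the bench. Its z axis points out of the mouth and leans 30 degrees from vertical, towards the robot's side (turned up to 0.4 rad about vertical). When the stake is home, its origin and z axis coincide with these.
- holder: Fixed steel stake holder carrying the socket: base plate 160 x 130 x 12 mm; origin on the bench under the mouth's centre. Sprung jaws in the socket stop a stake slipped in by its own weight with its collar about 10 mm proud of the face, up to 2 mm off-centre and leaning up to 3 degrees; driving it home takes 12 to 22 N along the socket's axis, and then it stays.
- stake_dome: Bystander in the rack: the same stake with a ball-shaped head 38 mm in diameter, top at 73 mm above the collar's underside (its origin). Any of the three may be in any hole.
- stake_cone: Bystander in the rack: the same stake with a conical head 36 mm wide below, 8 mm on top, top at 78 mm above the collar's underside (its origin).
- rack: Fixed wooden block 75 x 260 x 62 mm (x, y, z), origin at the centre of its underside, with three upright holes 33 mm in diameter in a row along its y, 85 mm apart, the middle one at its centre.
- tin: Bystander: dark closed round tin 84 mm in diameter, 24 mm high, lying on the bench; origin at the centre of its underside.
- bangle: Bystander: brass bangle 68 mm in diameter, 12 mm high, lying flat on the bench; origin at the centre of its underside.
Not all that is in view belongs to the job. Leave any orange look-alike of the stake_square alone. Of the things that look like the holder, the smaller one is meant.

How it is judged:
By the outcome, as a careful person would: the job done as asked, in the order asked, and still so for the second after the job is handed in, with the robot touching nothing.
It also fails if it takes over 43 s, if anything falls off the work surface, if the arm or the gripper's body presses on something with over 40 N, if the wrist force passes 120 N, or if a joint passes its speed limit or range.

### The arm

A 6-joint arm with a two-finger parallel gripper is mounted at the origin on the work surface. World frame = base frame: x ahead of the robot, y to its left, z up, the work surface at z = 0. Lengths are in m, angles in rad, forces in N, time in s.
With the tool pointing down it reaches from about 0.3 to 0.75 m from the base axis. Payload 8.5 kg.
Tool frame: the origin (TCP) lies at the very end of the fingers, on their centre line; the grasp point (between the pads) lies 19 mm behind it; z points along the fingers, x is the direction in which the jaws open and shut, and the axes are right-handed (so a half turn about z gives the same grasp; the last joint's range is limited). The gripper opens to 85 mm and grips with 20 to 120 N. Pads are 22 mm wide; open, the fingers measure 114 mm over their backs; the gripper's body (76 mm by 85 mm) begins 54 mm behind the grasp point. The pads swing forward as they close: fully open they stand 13 mm farther back than shut.
Start: joints at [0.914, 0.381, 1.297, -0, 1.464, -0.215], TCP at [0.235, 0.497, 0.231] pointing down, gripper open.
Joint ranges: [-3.11, 3.11], [-0.89, 2.33], [0.22, 2.48], [-1.42, 4.56], [0.17, 2.85], [-2.88, 2.88]. Speed limits (rad/s): [2.39, 2.39, 3.14, 3.14, 3.14, 3.14].

### API

Orientations are given as a unit quaternion [x, y, z, w].
In Python, from workcell import state, optics, env gives the robot as it stands.
- The arm moves only by the tool servo_tool, never from a script. Its argument "increments" is a list of rows, each a list of 6 numbers: the shift along the tool's x, y, z normalised to -1 to 1, where 1 is 250 mm, then the turn, a rotation vector about the tool's x, y, z normalised to -1 to 1, where 1 is 90 degrees. In form: [[tx, ty, tz, rx, ry, rz], ...]. A call has 1 to 12 rows; each row shifts and turns the commanded pose from where the row before left it, along the tool's axes as they then stand; what a row does not reach is not made up. A row lasts 1/10 s, in which the tool goes at most 50 mm and 8.59 degrees, less where a joint would pass 70% of its speed; a pose out of reach is approached as far as the arm can. A call with a number of a shift or a turn outside -1 to 1 is refused whole. A call with a gripper value outside its range is refused whole. "claw" is the opening, from -1 (shut) to 1 (fully open), set as the call begins (left out, the last holds). The fingers move at their own pace and stop on an object; the grip force is fixed at half the most. Time passes only in rows, so rows that do not move let the fingers close. It gives the time, the measured TCP pose, the force and the opening at its end, in the units of the state.
- state(): the state, without advancing time (a new reading comes with each control period).
- optics.capture(name): name is "scene" or "top" or "wrist"; returns the picture (480x640x3 uint8, red, green, blue); there is no depth.
- optics.camera_model(name): a dict with "mtx" (3x3 intrinsics, pixels), "rvec" (rotation vector, rad) and "tvec" (3), from world to camera coordinates, as OpenCV has them. Camera axes: x right, y down, z forward; pixel columns grow to the right and rows downward; lengths in m; the calibration is good to about 2 mm. The wrist camera is an equidistant fisheye: a pixel r from the principal point sees the ray r / f radians off the axis. A picture is of the moment at which its call begins: read the wrist's pose just before it. camera_model takes no time and is no camera call; for the wrist camera it gives the pose at the moment of the call.
- env.finish_job(): hands the job in, once; it reports no verdict.
The state is a dict: "time": time; "joint_pos": joint angles; "dq": joint speeds; "joint_torque": joint torques, N m; "eef_pos": TCP position; "ee_rot": TCP orientation; "ft_force": force on the tool from outside, world axes, zero at the start; "ft_torque": the same for the moment, N m; "opening": opening from 0.0 (shut) to 1.0 (fully open).
Only numpy, scipy, OpenCV 4.12 (cv2) and the standard library are available. Lean on these libraries where they do the work, as an engineer would, in place of code of your own. Each camera call takes 0.05 s, during which the arm holds its last target.

## Working session

There is one attempt and no reset: what is moved stays moved. The work goes in short steps, Python scripts to look and compute and a tool call to move; the robot and the scene stay as the last step left them, time stands still between calls to the robot, and variables do not carry over. Pictures are saved under pics/ and viewed, and the job is handed in when it is done.

Besides the shell and the picture viewer there is one more tool, called by a JSON object that holds its "name" and its "arguments", one argument or row to a line. servo_tool: Moves the arm, as the interface text tells. Scaled input: -1 to 1 covers 250 mm each way for a shift and 90 degrees each way for a turn. Its arguments: {"type":"object","properties":{"increments":{"type":"array"},"claw":{"type":"number"}},"required":["increments"]}

```bash
ls; mkdir -p pics; python3 - <<'E'
from workcell import state, optics, env
import cv2
print(state())
for n in ["scene","top","wrist"]:
    m=optics.camera_model(n); print(n,m)
    im=optics.capture(n); cv2.imwrite(f"pics/{n}0.png",im[:,:,::-1])
E
```

```text
pics
{'time': 0.0, 'joint_pos': array([ 9.13731008e-01,  3.81211210e-01,  1.29830828e+00, -2.20502022e-05,
        1.46358291e+00, -2.15313674e-01]), 'dq': array([-0.00038382,  0.00216407,  0.00014852,  0.00255411, -0.00013967,
        0.00076239]), 'joint_torque': array([-2.62766935e-04, -4.48456693e+01, -2.31274492e+01, -2.33989995e-04,
        4.77488691e-03,  1.99898244e-05]), 'eef_pos': array([0.23495993, 0.49694647, 0.23068758]), 'ee_rot': array([ 8.44843374e-01,  5.35013181e-01, -7.05560531e-04,  2.68582108e-04]), 'ft_force': array([ 0.16387454, -0.28416768,  0.23641949]), 'ft_torque': array([-0.00137571,  0.02026444, -0.02109212]), 'opening': 1.0036044387036396}
scene {'mtx': array([[597.59105991,   0.        , 329.49912049],
       [  0.        , 597.59105991, 241.44325783],
       [  0.        ,   0.        ,   1.        ]]), 'rvec': array([ 0.99081686,  2.24972235, -1.25227664]), 'tvec': array([ 0.32607153, -0.14368828,  1.56145815])}
top {'mtx': array([[512.04601899,   0.        , 319.18587396],
       [  0.        , 512.04601899, 245.64166298],
       [  0.        ,   0.        ,   1.        ]]), 'rvec': array([ 2.19247932, -2.2129387 ,  0.03972761]), 'tvec': array([0.04417777, 0.55889383, 1.15941376])}
wrist {'mtx': array([[371.64829954,   0.        , 316.83965421],
       [  0.        , 371.64829954, 232.32531818],
       [  0.        ,   0.        ,   1.        ]]), 'rvec': array([-2.43139313, -1.53787835, -0.23150264]), 'tvec': array([-0.54895077, -0.03838235,  0.38037488])}
```

View pics/scene0.png

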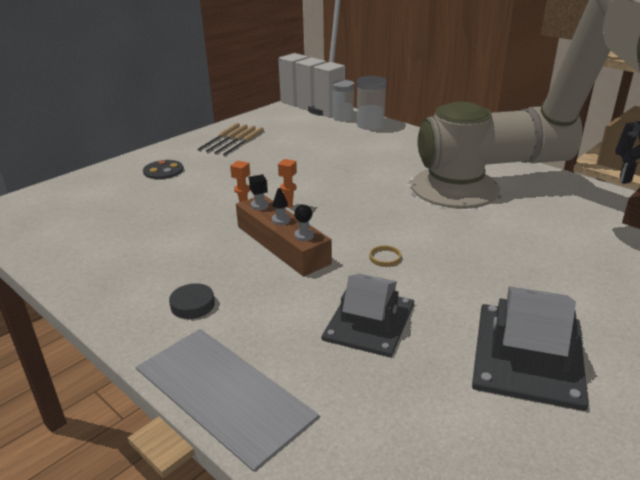

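View pics/top0.png

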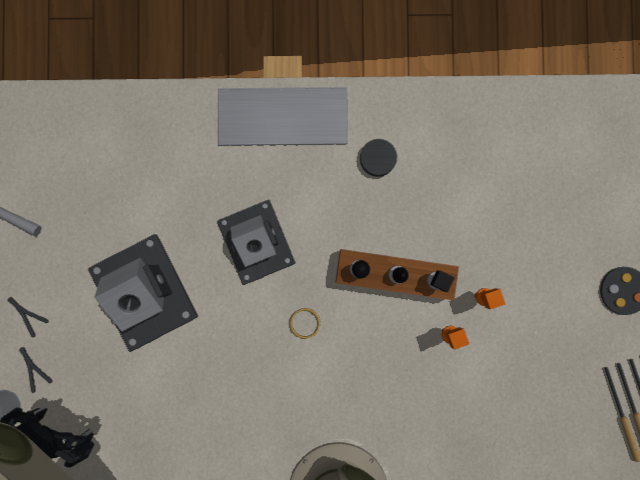

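View pics/wrist0.png

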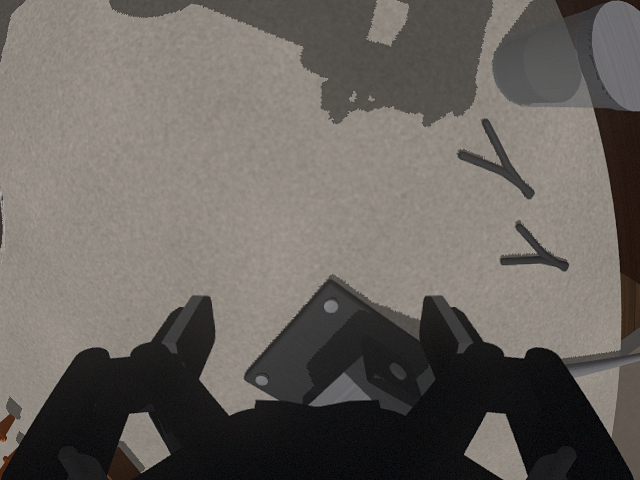

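Candidates for the square stake, by top-view pixel:
- Black square head in the rack at (441,281), which is (258,184) in the scene view.
- Orange look-alikes at (491,298) and (456,337).
- Dome at (360,269).
- Cone at (399,274).

For the holder, the small one is at (255,243) and the big one at (140,293). I'm choosing the black square head and the small holder, and I'll check both in close crops.

```bash
cat > h.py <<'E'
import numpy as np, cv2
from scipy.spatial.transform import Rotation as R
from workcell import state, optics, env
def cam(n):
    m=optics.camera_model(n); return m["mtx"],cv2.Rodrigues(np.array(m["rvec"]))[0],np.array(m["tvec"])
def ray(n,uv,c=None):
    K,Rm,t=c or cam(n); d=np.array([(uv[0]-K[0,2])/K[0,0],(uv[1]-K[1,2])/K[1,1],1.])
    if n=="wrist":
        r=np.hypot(d[0],d[1]); d=np.array([d[0]/r*np.sin(r),d[1]/r*np.sin(r),np.cos(r)]) if r>0 else d
    return -Rm.T@t, Rm.T@d
def onz(n,uv,z,c=None):
    o,d=ray(n,uv,c); return o+d*(z-o[2])/d[2]
def tri(obs):
    A=np.zeros((3,3));b=np.zeros(3)
    for n,uv in obs:
        o,d=ray(n,uv); d/=np.linalg.norm(d); P=np.eye(3)-np.outer(d,d); A+=P;b+=P@o
    p=np.linalg.solve(A,b); 
    return p
def proj(n,p,c=None):
    K,Rm,t=c or cam(n); q=Rm@np.array(p)+t
    if n=="wrist":
        r=np.hypot(q[0],q[1]); th=np.arctan2(r,q[2]); q=np.array([q[0]/r*th,q[1]/r*th,1])
    return (K@(q/q[2]))[:2]
E
python3 - <<'E'
import cv2,numpy as np
t=cv2.imread("pics/top0.png");s=cv2.imread("pics/scene0.png")
z=lambda im,x,y,w,h,k:cv2.resize(im[y:y+h,x:x+w],None,fx=k,fy=k,interpolation=cv2.INTER_CUBIC)
a=z(t,325,240,150,75,5);b=z(s,225,150,150,125,5)
cv2.imwrite("pics/c1.png",a);cv2.imwrite("pics/c2.png",z(s,225,150,120,120,5))
cv2.imwrite("pics/c3.png",z(t,210,195,95,95,6));cv2.imwrite("pics/c4.png",z(s,315,265,110,95,6))
E
```

```text
(no output)
```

View pics/c1.png

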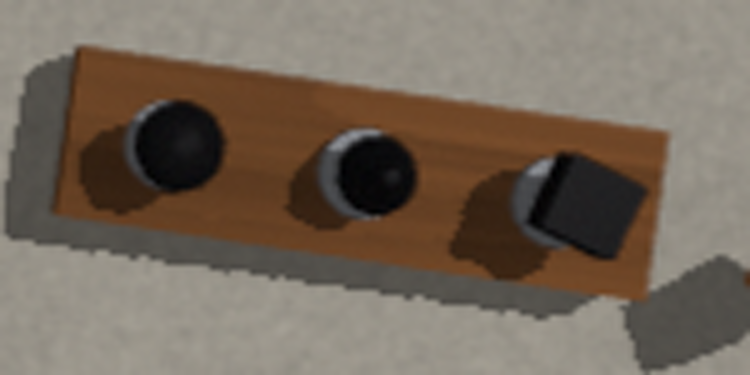

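View pics/c2.png

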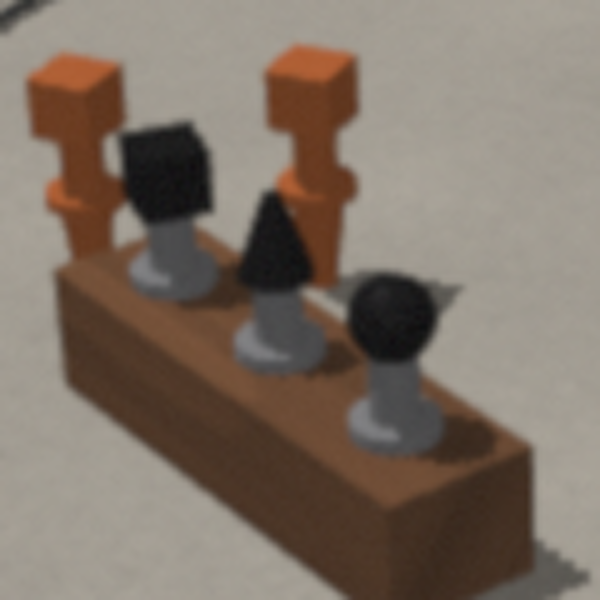

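View pics/c3.png

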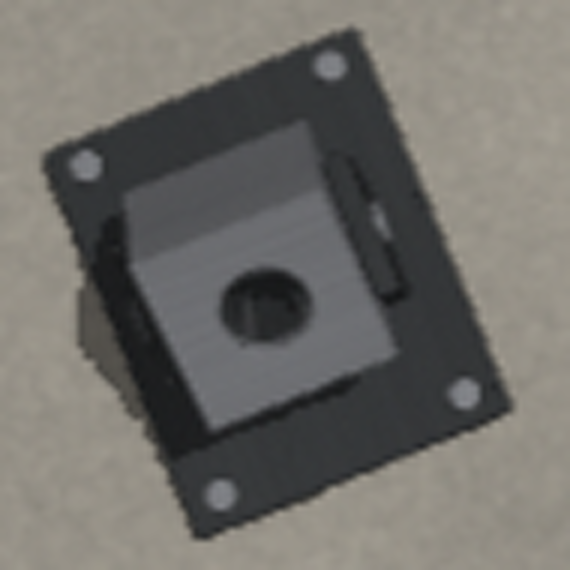

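View pics/c4.png

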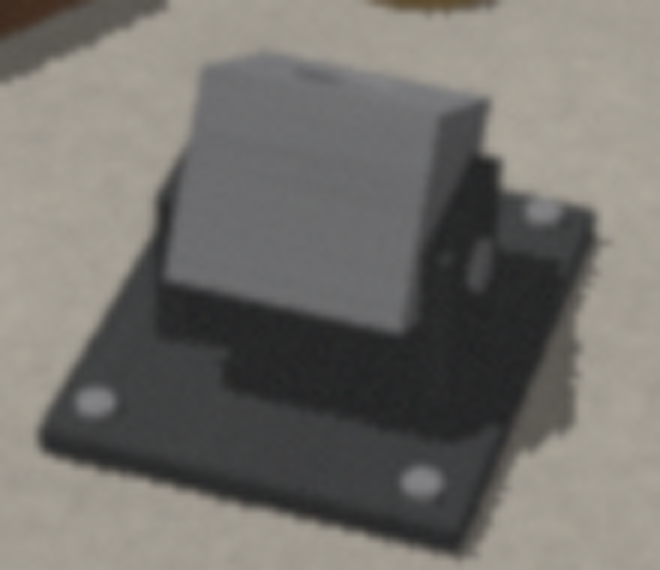

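The crops confirm the choice. The black square head sits in the right-hand rack hole at top px ≈ (443,281), and the small holder's mouth is at ≈ (254,246). Next I'll measure them.

```bash
python3 - <<'E'
from h import *
t=cv2.imread("pics/top0.png"); hsv=cv2.cvtColor(t,cv2.COLOR_BGR2HSV)
g=cv2.cvtColor(t,cv2.COLOR_BGR2GRAY)
# square head: dark pixels in window
x0,y0=425,265
w=g[y0:y0+32,x0:x0+35]
print("\n".join(" ".join(f"{v:3d}" for v in r) for r in w))
# rack corners
m=((hsv[...,0]<15)&(hsv[...,1]>110)&(g>40)).astype(np.uint8); m[:240]=0;m[310:]=0;m[:,:325]=0;m[:,462:]=0
m=cv2.morphologyEx(m,cv2.MORPH_CLOSE,np.ones((25,25)))
c=max(cv2.findContours(m,0,1)[0],key=cv2.contourArea); r=cv2.minAreaRect(c); print("rack",r)
for p in cv2.boxPoints(r): print(onz("top",p,.062).round(4))
print("rack c",onz("top",r[0],.062))
# mouth
mm=(g<62).astype(np.uint8); mm[:237]=0;mm[256:]=0;mm[:,:244]=0;mm[:,266:]=0
c=max(cv2.findContours(mm,0,1)[0],key=cv2.contourArea); e=cv2.fitEllipse(c);print("mouth",e,onz("top",e[0],.088))
# base plate
f=lambda u,v:(210+(u+.5)/6-.5,195+(v+.5)/6-.5)
for u,v in [(43,157),(355,30),(512,408),(200,540)]: print("base",onz("top",f(u,v),.012).round(4))
for u,v in [(86,165),(330,66),(465,394),(221,495)]: print("bolt",onz("top",f(u,v),.013).round(4))
for nm,uv in [("bangle",(304,323)),("tin",(378,157)),("or1",(491,298)),("or2",(456,337))]: print(nm,onz("top",uv,.0).round(3))
E
```

```text
80  79  79  79  79  79  80  79  79  79  79  79  79  80  80  80  80  80  80  82  83  85  88  92  93 100 109 109 114 124 133 139 146 144 144
 79  80  79  79  79  80  79  79  79  78  79  78  79  79  79  79  80  80  80  80  80  80  81  80  80  82  83  84  86  89  92  93 100 116 136
 82  82  82  80  81  81  80  80  78  79  80  79  80  79  79  78  79  79  79  79  80  79  80  80  81  79  80  80  80  80  80  80  82 102 134
 85  85  84  85  82  84  83  82  82  82  82  81  81  80  79  79  80  78  79  78  78  78  78  78  78  79  79  78  78  79  80  79  81 106 144
 81  81  82  82  83  84  85  85  84  84  82  83  84  83  83  81  81  80  81  81  80  79  80  79  79  78  78  78  78  79  78  78  82 113 145
 71  72  74  76  78  79  80  81  82  81  78  60  44  54  55  58  72  84  83  83  82  82  82  81  80  80  79  80  78  79  78  78  83 113 144
 72  71  69  70  68  70  70  70  69  82  79  30  13  16  25  39  39  50  70  82  83  84  84  84  83  83  82  82  82  80  81  81  86 115 144
 72  73  72  72  72  70  67  88 124 122  87  11   9   9  22  35  34  38  39  48  66  75  77  78  79  80  81  82  84  83  
[... 3403 characters left out ...]
5, 274.2734680175781), (119.30506896972656, 33.987396240234375), 8.365885734558105)
[0.477  0.0053 0.062 ]
[ 0.5501 -0.0062  0.062 ]
[ 0.5099 -0.263   0.062 ]
[ 0.4369 -0.2509  0.062 ]
rack c [ 0.49340964 -0.12878088  0.062     ]
mouth ((253.70767211914062, 245.36865234375), (11.037104606628418, 13.975931167602539), 81.68383026123047) [0.55831636 0.17858069 0.088     ]
base [0.6183 0.2725 0.012 ]
base [0.6658 0.1534 0.012 ]
base [0.5211 0.0946 0.012 ]
base [0.4722 0.2133 0.012 ]
bolt [0.615 0.256 0.013]
bolt [0.652  0.1629 0.013 ]
bolt [0.5266 0.1124 0.013 ]
bolt [0.4892 0.2051 0.013 ]
bangle [0.383 0.075 0.   ]
tin [ 0.764 -0.099  0.   ]
or1 [ 0.436 -0.354  0.   ]
or2 [ 0.347 -0.272  0.   ]
```

```bash
python3 - <<'E'
from h import *
t=cv2.imread("pics/top0.png"); g=cv2.cvtColor(t,cv2.COLOR_BGR2GRAY)
G=cv2.resize(g,None,fx=8,fy=8,interpolation=cv2.INTER_LINEAR)
m=((G>20)&(G<50)).astype(np.uint8); w=np.zeros_like(m); w[269*8:293*8,431*8:455*8]=1; m*=w
m=cv2.morphologyEx(m,cv2.MORPH_OPEN,np.ones((41,41)))
c=max(cv2.findContours(m,0,1)[0],key=cv2.contourArea); r=cv2.minAreaRect(c)
px=lambda p:((p[0]+.5)/8-.5,(p[1]+.5)/8-.5)
print(r, px(r[0]), onz("top",px(r[0]),.132))
B=[onz("top",px(p),.132) for p in cv2.boxPoints(r)]
for i in range(4):
    d=B[(i+1)%4]-B[i]; print(B[i].round(4),np.linalg.norm(d).round(4),np.degrees(np.arctan2(d[1],d[0])).round(1))
s=cv2.imread("pics/scene0.png")
f=lambda u,v:(225+(u+.5)/5-.5,150+(v+.5)/5-.5)
# projections for checking
for nm,p in [("headtop",[.4803,-.2128,.132]),("mouth",[.5575,.1783,.088])]:
    print(nm,proj("scene",p),proj("top",p))
E
```

```text
((3551.45654296875, 2250.738525390625), (129.03244018554688, 133.67750549316406), 24.304548263549805) (443.49456787109375, 280.9048156738281) [ 0.48045522 -0.21406836  0.132     ]
[ 0.4719 -0.1919  0.132 ] 0.0342 -25.3
[ 0.5028 -0.2065  0.132 ] 0.0328 -114.9
[ 0.489  -0.2362  0.132 ] 0.0342 154.7
[ 0.4581 -0.2216  0.132 ] 0.0328 65.1
headtop [258.04190915 177.38690556] [442.8744307  280.98677085]
mouth [372.95842995 277.91665841] [253.84104842 245.74997562]
```

Measured so far:
- **Stake axis:** ≈ (0.480, −0.2135), with head sides at −25° and 65°.
- **Mouth:** ≈ (0.5575, 0.178), leaning towards azimuth 180+22°.

I'll grip across −25°, which keeps the fingers clear of the rack row. First I turn the tool by +90° about its z.

{"name": "servo_tool", "arguments": {
  "increments": [
    [0,0,0,0,0,0.0905],
    [0,0,0,0,0,0.0905],
    [0,0,0,0,0,0.0905],
    [0,0,0,0,0,0.0905],
    [0,0,0,0,0,0.0905],
    [0,0,0,0,0,0.0905],
    [0,0,0,0,0,0.0905],
    [0,0,0,0,0,0.0905],
    [0,0,0,0,0,0.0905],
    [0,0,0,0,0,0.0905],
    [0,0,0,0,0,0.0905]
  ],
  "claw": 1
}}

```text
time: 1.25
eef_pos: [0.2351, 0.4971, 0.231]
ee_rot: [0.976, -0.219, -0.0, 0.0]
ft_force: [-0.1, -0.2, 0.7]
opening: 0.997
```

```bash
cat >> h.py <<'E'
def goto(p,Rt=None,pos=None):
    s=state(); q=R.from_quat(s["ee_rot"]); d=q.inv().apply(np.array(p)-s["eef_pos"])
    print("t",round(s["time"],2),"pos",s["eef_pos"].round(4),"xaxis",q.as_matrix()[:,0].round(3),"z",q.as_matrix()[:,2].round(4),"F",np.round(s["ft_force"],1),"open",round(s["opening"],3))
    print("shift/250",(d/.25).round(4),"mm",(d*1e3).round(1),"rows",np.linalg.norm(d)/.05)
    if Rt is not None:
        rv=(q.inv()*Rt).as_rotvec(); print("turn/90",(rv/(np.pi/2)).round(4),"deg",np.degrees(rv).round(2),"rows",np.degrees(np.linalg.norm(rv))/8.59)
def down(az):
    x=np.array([np.cos(az),np.sin(az),0]);z=np.array([0,0,-1.]);return R.from_matrix(np.array([x,np.cross(z,x),z]).T)
E
python3 - <<'E'
from h import *
goto([.4803,-.2135,.20],down(np.radians(-25.1)))
E
```

```text
t 1.25 pos [0.2351 0.4971 0.231 ] xaxis [ 0.904 -0.427 -0.   ] z [-4.e-04 -6.e-04 -1.e+00] F [-0.1 -0.2  0.7] open 0.997
shift/250 [2.0995 2.1523 0.1254] mm [524.9 538.1  31.3] rows 15.046430602630112
turn/90 [ 0.0004  0.0001 -0.0016] deg [ 0.04  0.01 -0.15] rows 0.017686339498835846
```

{"name": "servo_tool", "arguments": {
  "increments": [
    [0.117,0.12,0,0,0,0],
    [0.117,0.12,0,0,0,0],
    [0.117,0.12,0,0,0,0],
    [0.117,0.12,0,0,0,0],
    [0.117,0.12,0,0,0,0],
    [0.117,0.12,0,0,0,0],
    [0.117,0.12,0,0,0,0],
    [0.117,0.12,0,0,0,0],
    [0.117,0.12,0,0,0,0],
    [0.117,0.12,0,0,0,0],
    [0.117,0.12,0,0,0,0],
    [0.117,0.12,0,0,0,0]
  ]
}}

```text
time: 2.45
eef_pos: [0.402, 0.0211, 0.2313]
ee_rot: [0.976, -0.216, 0.0, -0.0]
ft_force: [1.2, 0.3, 0.0]
opening: 0.996
```

```bash
python3 - <<'E'
from h import *
goto([.4803,-.2135,.20],down(np.radians(-25.1)))
E
```

```text
t 2.45 pos [0.402  0.0211 0.2313] xaxis [ 0.907 -0.421  0.   ] z [ 1.e-04  1.e-04 -1.e+00] F [1.2 0.3 0. ] open 0.996
shift/250 [0.6794 0.719  0.1253] mm [169.9 179.8  31.3] rows 4.985868640910662
turn/90 [-0.0001 -0.      0.002 ] deg [-0.01 -0.    0.18] rows 0.02060588051124468
```

{"name": "servo_tool", "arguments": {
  "increments": [
    [0.112,0.12,0,0,0,0],
    [0.112,0.12,0,0,0,0],
    [0.112,0.12,0,0,0,0],
    [0.112,0.12,0,0,0,0],
    [0.112,0.12,0,0,0,0],
    [0.112,0.12,0,0,0,0],
    [0,0,0,0,0,0],
    [0,0,0,0,0,0]
  ]
}}

```text
time: 3.25
eef_pos: [0.4783, -0.2115, 0.2307]
ee_rot: [0.976, -0.216, -0.001, -0.0]
ft_force: [-0.3, 0.0, -0.4]
opening: 1.004
```

```bash
python3 - <<'E'
from h import *
goto([.4803,-.2135,.20],down(np.radians(-25.1)))
c=cam("wrist"); im=optics.capture("wrist"); cv2.imwrite("pics/w1.png",im[:,:,::-1])
for z in (.062,.132): print(proj("wrist",[.4803,-.2135,z],c))
print(-c[1].T@c[2])
E
```

```text
t 3.25 pos [ 0.4783 -0.2115  0.2307] xaxis [ 0.906 -0.422 -0.001] z [-0.0011  0.001  -1.    ] F [-0.3  0.  -0.4] open 1.004
shift/250 [0.0109 0.0038 0.1227] mm [ 2.7  0.9 30.7] rows 0.6164306477981155
turn/90 [-0.0003  0.0009  0.0014] deg [-0.03  0.08  0.12] rows 0.017433753216716488
[319.93131166 209.69192905]
[320.64767039 234.14395156]
[ 0.51051037 -0.14331227  0.37364766]
```

View pics/w1.png

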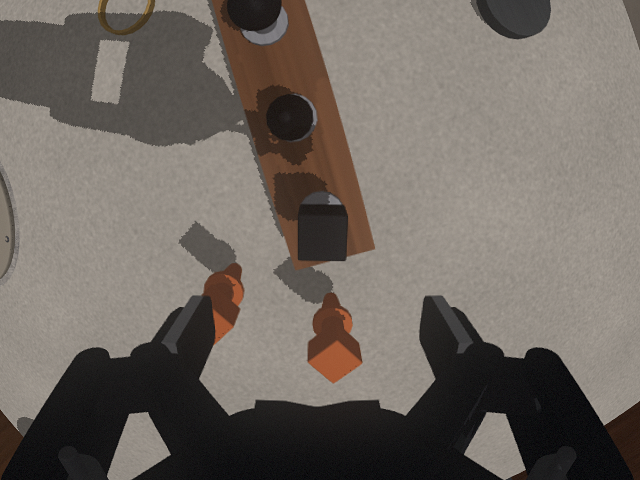

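The wrist picture shows the black square head between px (298–348, 206–262) and its edges parallel to the jaws. Both orange look-alikes are well behind it, at (225,300) and (335,350). I'll refine the head centre from this view.

```bash
python3 - <<'E'
from h import *
c=cam("wrist")
g=cv2.cvtColor(cv2.imread("pics/w1.png"),cv2.COLOR_BGR2GRAY)
print(g[235,290:356]); print(g[200:270,323])
for uv in [(298,208),(346,208)]: print(onz("wrist",uv,.132,c).round(4))
for u0,u1,v0,v1 in [(298,347.5,215,262)]: print(onz("wrist",((u0+u1)/2,(v0+v1)/2),.132,c).round(4))
for uv in [(491,298),(456,337)]: print(onz("top",uv,.12).round(3))
E
```

```text
[84 83 82 81 83 82 80 70 31 39 39 41 39 39 42 42 42 40 42 38 40 43 40 41
 39 43 38 40 42 41 40 42 42 39 39 39 41 41 42 41 39 43 41 43 41 42 42 43
 44 44 44 45 43 43 45 43 37 59 73 78 76 79 81 84 87 87]
[ 67  69  71  63  42  26  29  29  28  23  30  31  27  29  33  34  40  40
  39  41  40  40  42  42  40  40  42  38  39  41  40  43  41  39  41  39
  42  43  43  39  41  39  43  40  39  40  41  38  38  41  40  43  39  43
  41  41  40  43  43  42  45  71  96 123 138 138 140 143 142 142]
[ 0.4742 -0.1897  0.132 ]
[ 0.5033 -0.2033  0.132 ]
[ 0.4802 -0.2162  0.132 ]
[ 0.444 -0.314  0.12 ]
[ 0.365 -0.241  0.12 ]
```

{"name": "servo_tool", "arguments": {
  "increments": [
    [0.013,0.009,0,0,0,0.001],
    [0,0,0.1,0,0,0],
    [0,0,0.1,0,0,0],
    [0,0,0.1,0,0,0],
    [0,0,0.1,0,0,0],
    [0,0,0.08,0,0,0],
    [0,0,0.055,0,0,0],
    [0,0,0,0,0,0],
    [0,0,0,0,0,0]
  ]
}}

```text
time: 4.2
eef_pos: [0.4807, -0.2142, 0.0982]
ee_rot: [0.976, -0.216, 0.0, 0.0]
ft_force: [-0.1, 0.3, 0.3]
opening: 1.003
```

{"name": "servo_tool", "arguments": {
  "increments": [
    [0,0,0,0,0,0],
    [0,0,0,0,0,0],
    [0,0,0,0,0,0],
    [0,0,0,0,0,0],
    [0,0,0,0,0,0],
    [0,0,0,0,0,0],
    [0,0,0,0,0,0],
    [0,0,0,0,0,0]
  ],
  "claw": -1
}}

```text
time: 5.0
eef_pos: [0.4807, -0.2147, 0.0981]
ee_rot: [0.976, -0.216, 0.0, 0.0]
ft_force: [-0.6, -0.4, 5.5]
opening: 0.39
```

```bash
python3 - <<'E'
from h import *
goto([.4803,-.215,.20],down(np.radians(-25.1)))
im=optics.capture("scene"); cv2.imwrite("pics/s2.png",cv2.resize(im[120:300,180:420,::-1],None,fx=3,fy=3))
E
```

```text
t 5.0 pos [ 0.4807 -0.2147  0.0981] xaxis [ 0.906 -0.423  0.001] z [ 8.e-04 -6.e-04 -1.e+00] F [-0.6 -0.4  5.5] open 0.39
shift/250 [-4.000e-04  1.700e-03 -4.074e-01] mm [-1.000e-01  4.000e-01 -1.019e+02] rows 2.0370993372979207
turn/90 [ 0.0001 -0.0006  0.0011] deg [ 0.01 -0.06  0.1 ] rows 0.013722232952482217
```

View pics/s2.png

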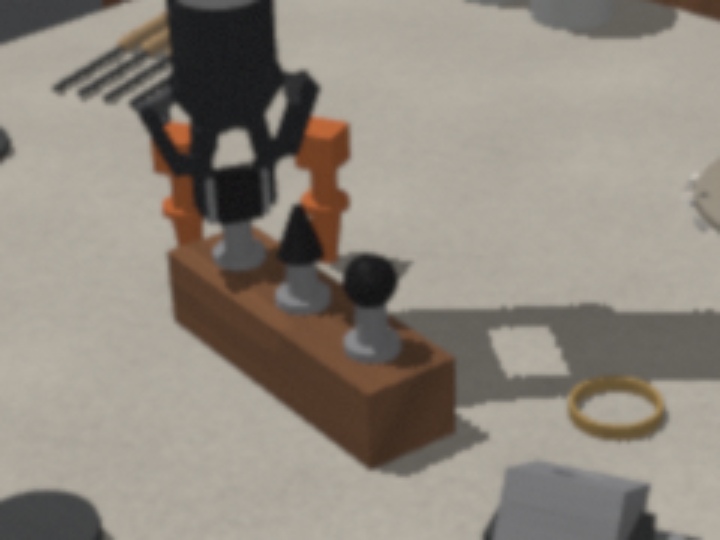

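Gripped: opening 0.39 ≈ 33 mm. Now I'll lift straight up.

{"name": "servo_tool", "arguments": {
  "increments": [
    [0,0,-0.04,0,0,0],
    [0,0,-0.1,0,0,0],
    [0,0,-0.1,0,0,0],
    [0,0,-0.12,0,0,0],
    [0,0,-0.14,0,0,0],
    [0,0,-0.15,0,0,0],
    [0,0,0,0,0,0],
    [0,0,0,0,0,0]
  ]
}}

```text
time: 5.85
eef_pos: [0.4802, -0.2145, 0.2603]
ee_rot: [0.976, -0.216, 0.0, 0.0]
ft_force: [0.2, 0.6, -1.7]
opening: 0.386
```

```bash
cat >> h.py <<'E'
AZ=np.radians(22.1); M=np.array([.5575,.1783,.088])
U=np.array([np.cos(AZ),np.sin(AZ),0]); A=-.5*U+np.array([0,0,np.sqrt(.75)])
zt=-A; xt=np.sqrt(.75)*U+np.array([0,0,.5]); RT=R.from_matrix(np.array([xt,np.cross(zt,xt),zt]).T)
E
python3 - <<'E'
from h import *
print("pre",M+A*(.036+.08))
goto(np.array([.49,.15,.262]),down(AZ))
im=optics.capture("scene"); cv2.imwrite("pics/s3.png",cv2.resize(im[60:240,160:400,::-1],None,fx=3,fy=3))
E
```

```text
pre [0.50376134 0.15647899 0.18845895]
t 5.85 pos [ 0.4802 -0.2145  0.2603] xaxis [ 0.906 -0.423  0.   ] z [ 3.e-04 -3.e-04 -1.e+00] F [ 0.2  0.6 -1.7] open 0.386
shift/250 [-0.5806 -1.3378 -0.0074] mm [-145.2 -334.4   -1.9] rows 7.291862494923865
turn/90 [ 2.000e-04 -2.000e-04 -5.233e-01] deg [ 2.00e-02 -2.00e-02 -4.71e+01] rows 5.4827325046841855
```

View pics/s3.png

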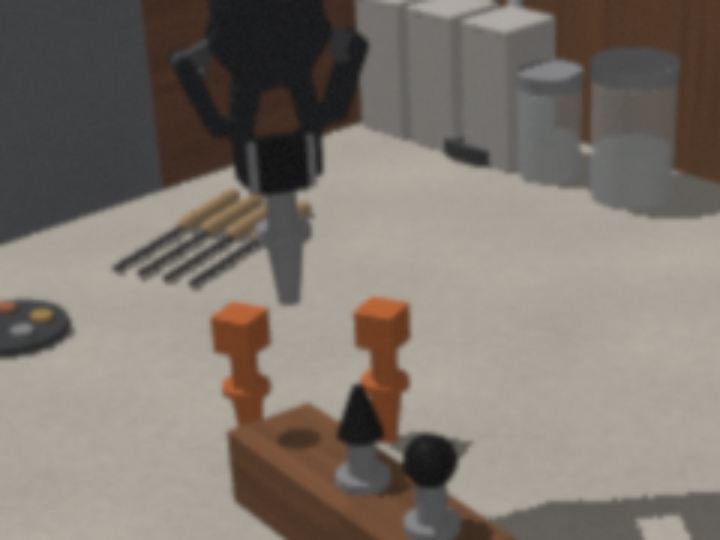

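The stake hangs upright in the grip, with the hole empty behind it and the other two still in the rack. Next I carry it over, then turn.

{"name": "servo_tool", "arguments": {
  "increments": [
    [-0.0645,-0.1486,0,0,0,0],
    [-0.0645,-0.1486,0,0,0,0],
    [-0.0645,-0.1486,0,0,0,0],
    [-0.0645,-0.1486,0,0,0,0],
    [-0.0645,-0.1486,0,0,0,0],
    [-0.0645,-0.1486,0,0,0,0],
    [-0.0645,-0.1486,0,0,0,0],
    [-0.0645,-0.1486,0,0,0,0],
    [-0.0645,-0.1486,0,0,0,0],
    [0,0,0,0,0,0]
  ]
}}

```text
time: 6.9
eef_pos: [0.4891, 0.1536, 0.2583]
ee_rot: [0.977, -0.214, -0.002, -0.0]
ft_force: [0.0, -0.9, -1.8]
opening: 0.388
```

{"name": "servo_tool", "arguments": {
  "increments": [
    [0,0,0,0,0,-0.0872],
    [0,0,0,0,0,-0.0872],
    [0,0,0,0,0,-0.0872],
    [0,0,0,0,0,-0.0872],
    [0,0,0,0,0,-0.0872],
    [0,0,0,0,0,-0.0872],
    [0,0,0,0,0,0]
  ]
}}

```text
time: 7.6
eef_pos: [0.4898, 0.1492, 0.2588]
ee_rot: [0.981, 0.192, -0.001, -0.0]
ft_force: [0.5, 0.7, -2.4]
opening: 0.39
```

```bash
python3 - <<'E'
from h import *
goto(M+A*(.036+.08),RT)
E
```

```text
t 7.6 pos [0.4898 0.1492 0.2588] xaxis [ 0.926  0.377 -0.003] z [-2.9e-03 -4.0e-04 -1.0e+00] F [ 0.5  0.7 -2.4] open 0.39
shift/250 [ 0.0635 -0.0056  0.281 ] mm [15.9 -1.4 70.3] rows 1.4408562988829938
turn/90 [-6.000e-04  3.351e-01  2.000e-04] deg [-5.000e-02  3.016e+01  1.000e-02] rows 3.511180468834666
```

{"name": "servo_tool", "arguments": {
  "increments": [
    [0,0,0,0,0.0838,0],
    [0,0,0,0,0.0838,0],
    [0,0,0,0,0.0838,0],
    [0,0,0,0,0.0838,0],
    [0,0,0,0,0,0],
    [0,0,0,0,0,0]
  ]
}}

```text
time: 8.2
eef_pos: [0.4901, 0.1493, 0.2598]
ee_rot: [0.948, 0.184, 0.254, -0.05]
ft_force: [0.3, -0.1, -1.9]
opening: 0.389
```

```bash
python3 - <<'E'
from h import *
goto(M+A*(.036+.08),RT)
E
```

```text
t 8.2 pos [0.4901 0.1493 0.2598] xaxis [0.804 0.323 0.5  ] z [ 0.463   0.1878 -0.8662] F [ 0.3 -0.1 -1.9] open 0.389
shift/250 [-0.0895 -0.0057  0.2781] mm [-22.4  -1.4  69.5] rows 1.460780019856165
turn/90 [ 0.0001  0.0003 -0.0019] deg [ 0.01  0.02 -0.17] rows 0.02055470348585417
```

{"name": "servo_tool", "arguments": {
  "increments": [
    [-0.045,-0.003,0,0,0,0],
    [-0.0445,-0.0027,0,0,0,0],
    [0,0,0.09,0,0,0],
    [0,0,0.09,0,0,0],
    [0,0,0.078,0,0,0],
    [0,0,0.02,0,0,0],
    [0,0,0,0,0,0],
    [0,0,0,0,0,0]
  ]
}}

```text
time: 9.0
eef_pos: [0.5045, 0.157, 0.1895]
ee_rot: [0.948, 0.185, 0.256, -0.05]
ft_force: [-0.2, 0.8, -1.2]
opening: 0.392
```

```bash
python3 - <<'E'
from h import *
goto(M+A*(.036+.012),RT)
for n in("scene","top","wrist"):
    c=cam(n); im=optics.capture(n)[:,:,::-1].copy()
    cv2.imwrite(f"pics/{n}4.png",im)
    print(n,proj(n,M,c),proj(n,M+A*.03,c))
    if n=="scene": cv2.imwrite("pics/s4.png",cv2.resize(im[210:360,300:460],None,fx=4,fy=4,interpolation=2))
    if n=="top": cv2.imwrite("pics/t4.png",cv2.resize(im[190:300,200:330],None,fx=5,fy=5,interpolation=2))
E
```

```text
t 9.0 pos [0.5045 0.157  0.1895] xaxis [0.801 0.325 0.503] z [ 0.4659  0.1891 -0.8644] F [-0.2  0.8 -1.2] open 0.392
shift/250 [-0.0061  0.0008  0.2736] mm [-1.5  0.2 68.4] rows 1.3685489045208412
turn/90 [ 0.0001 -0.0021 -0.0001] deg [ 0.01 -0.18 -0.  ] rows 0.02149957848418912
scene [372.95842995 277.91665841] [375.86704213 261.41627049]
top [253.84104842 245.74997562] [254.98310626 251.94559676]
wrist [314.44472986 225.22356533] [314.34509878 238.14177188]
```

View pics/s4.png

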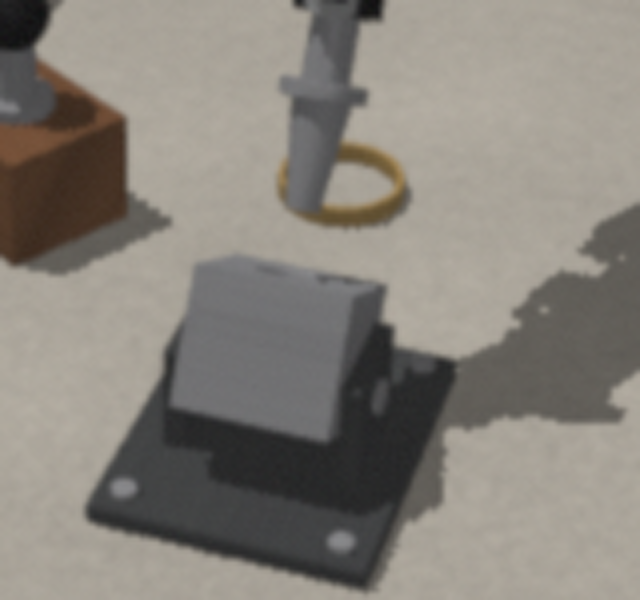

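View pics/wrist4.png

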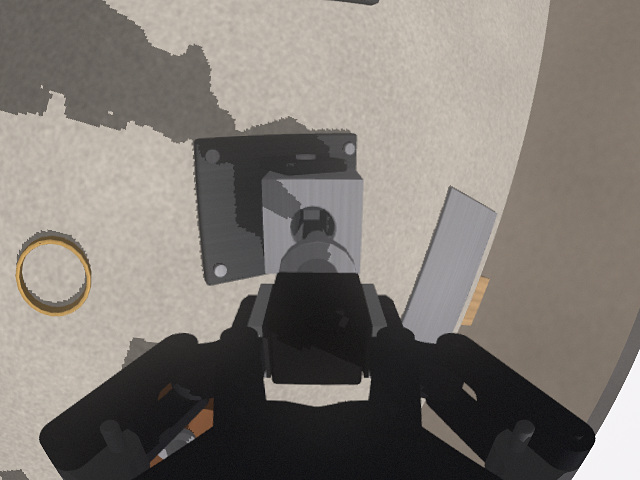

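View pics/t4.png

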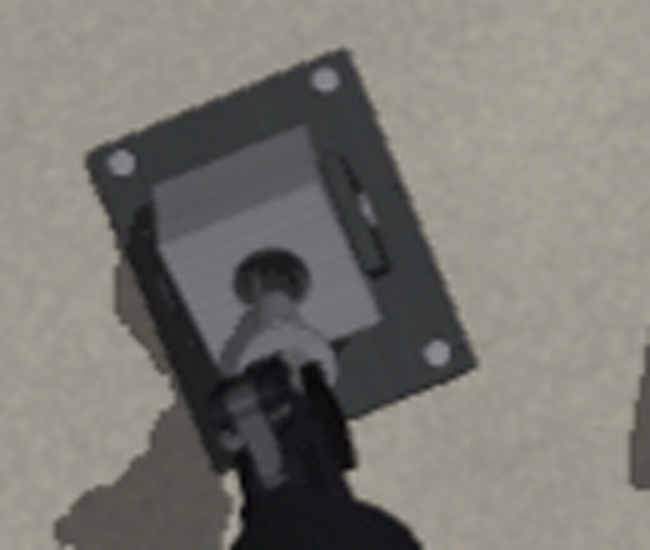

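The wrist view has the mouth at (313,225), against a prediction of (314,225), and the tang in line with it after a 1.5 mm tool −x correction. I'm going in slowly.

{"name": "servo_tool", "arguments": {
  "increments": [
    [-0.006,0,0,0,-0.002,0],
    [0,0,0.05,0,0,0],
    [0,0,0.05,0,0,0],
    [0,0,0.04,0,0,0],
    [0,0,0.03,0,0,0],
    [0,0,0.02,0,0,0],
    [0,0,0,0,0,0]
  ]
}}

```text
time: 9.85
eef_pos: [0.525, 0.1655, 0.146]
ee_rot: [0.948, 0.185, 0.253, -0.05]
ft_force: [-0.1, -0.4, -1.1]
opening: 0.391
```

```bash
python3 - <<'E'
from h import *
goto(M+A*(.036+.013),RT)
c=cam("wrist"); im=optics.capture("wrist")[:,:,::-1].copy(); cv2.imwrite("pics/w5.png",cv2.resize(im[110:310,190:450],None,fx=3,fy=3,interpolation=2))
E
```

```text
t 9.85 pos [0.525  0.1655 0.146 ] xaxis [0.803 0.326 0.499] z [ 0.462   0.188  -0.8667] F [-0.1 -0.4 -1.1] open 0.391
shift/250 [0.0052 0.0016 0.0749] mm [ 1.3  0.4 18.7] rows 0.3756866105908907
turn/90 [-0.0003  0.0009 -0.0001] deg [-0.02  0.08 -0.01] rows 0.009883510229650831
```

View pics/w5.png

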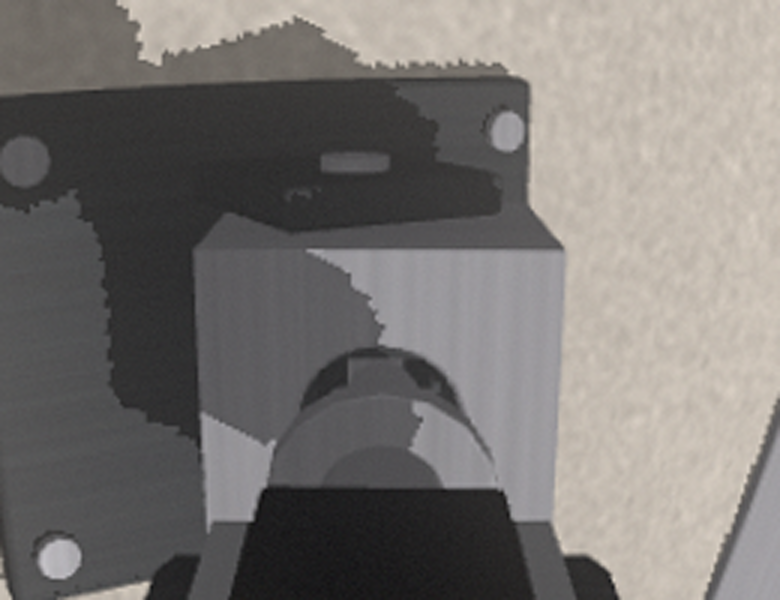

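The tang is entering centrally: mouth, collar and block are all at x ≈ 380 in the crop, with no contact force. I'll go a bit further, to about 14 mm proud.

{"name": "servo_tool", "arguments": {
  "increments": [
    [0.002,0.001,0.02,0,0,0],
    [0,0,0.02,0,0,0],
    [0,0,0.015,0,0,0],
    [0,0,0.01,0,0,0],
    [0,0,0,0,0,0],
    [0,0,0,0,0,0]
  ]
}}

```text
time: 10.5
eef_pos: [0.5319, 0.1684, 0.1318]
ee_rot: [0.948, 0.185, 0.252, -0.05]
ft_force: [-3.4, -1.6, -7.1]
opening: 0.388
```

```bash
python3 - <<'E'
from h import *
goto(M+A*(.036+.013),RT)
im=optics.capture("scene")[:,:,::-1].copy(); cv2.imwrite("pics/s6.png",cv2.resize(im[200:360,300:460],None,fx=4,fy=4,interpolation=2)[:600])
E
```

```text
t 10.5 pos [0.5319 0.1684 0.1318] xaxis [0.804 0.326 0.497] z [ 0.46    0.1881 -0.8678] F [-3.4 -1.6 -7.1] open 0.388
shift/250 [0.0075 0.002  0.0107] mm [1.9 0.5 2.7] rows 0.06607408731327719
turn/90 [-0.0008  0.0022 -0.0001] deg [-0.07  0.2  -0.01] rows 0.02458237905715974
```

View pics/s6.png

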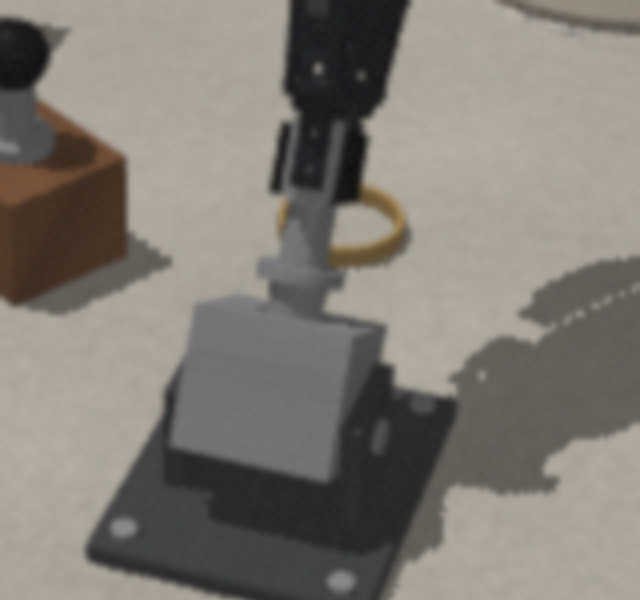

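There is a side load of about −6 N along tool x from a light touch on the mouth wall. I'll ease 1.5 mm towards tool −x and recheck.

{"name": "servo_tool", "arguments": {
  "increments": [
    [-0.006,0,0,0,0,0],
    [0,0,0,0,0,0],
    [0,0,0,0,0,0]
  ]
}}

```text
time: 10.85
eef_pos: [0.5316, 0.1679, 0.1322]
ee_rot: [0.948, 0.185, 0.254, -0.05]
ft_force: [-2.6, -0.3, -6.2]
opening: 0.393
```

```bash
python3 - <<'E'
from h import *
goto(M+A*(.036+.013),RT); print(R.from_quat(state()["ee_rot"]).inv().apply(state()["ft_force"]+[0,0,2]),state()["ft_torque"])
E
```

```text
t 10.85 pos [0.5316 0.1679 0.1322] xaxis [0.803 0.326 0.5  ] z [ 0.4629  0.188  -0.8663] F [-2.6 -0.3 -6.2] open 0.393
shift/250 [0.0083 0.0005 0.013 ] mm [2.1 0.1 3.3] rows 0.07725780225884668
turn/90 [-0.      0.0003 -0.0001] deg [-0.    0.03 -0.01] rows 0.0034460921035195605
[-4.2873158  -0.74539915  2.40629382] [-0.4709278   1.47907942  0.09472195]
```

{"name": "servo_tool", "arguments": {
  "increments": [
    [-0.006,0,0,0,0,0],
    [0,0,0,0,0,0],
    [0,0,0,0,0,0]
  ]
}}

```text
time: 11.15
eef_pos: [0.5313, 0.1674, 0.1322]
ee_rot: [0.948, 0.185, 0.255, -0.049]
ft_force: [-1.1, 0.5, -2.3]
opening: 0.392
```

```bash
python3 - <<'E'
from h import *
goto(M+A*(.036+.013),RT); print(R.from_quat(state()["ee_rot"]).inv().apply(state()["ft_force"]+[0,0,2]),state()["ft_torque"])
E
```

```text
t 11.15 pos [0.5313 0.1674 0.1322] xaxis [0.802 0.325 0.502] z [ 0.4652  0.1879 -0.8651] F [-1.1  0.5 -2.3] open 0.392
shift/250 [ 0.0099 -0.0011  0.0141] mm [ 2.5 -0.3  3.5] rows 0.08611596010485642
turn/90 [ 0.0006 -0.0012 -0.0001] deg [ 0.05 -0.11 -0.01] rows 0.014470662765025222
[-0.86884183 -0.84381268 -0.18122727] [-0.06645581  0.53750506  0.05111747]
```

The side load is gone, with the collar still about 15 mm proud. Letting go.

{"name": "servo_tool", "arguments": {
  "increments": [
    [0,0,0,0,0,0],
    [0,0,0,0,0,0],
    [0,0,0,0,0,0],
    [0,0,0,0,0,0],
    [0,0,0,0,0,0],
    [0,0,0,0,0,0],
    [0,0,0,0,0,0],
    [0,0,0,0,0,0]
  ],
  "claw": 1
}}

```text
time: 11.95
eef_pos: [0.5305, 0.1674, 0.1315]
ee_rot: [0.948, 0.185, 0.254, -0.05]
ft_force: [0.7, -0.3, 0.1]
opening: 0.998
```

```bash
python3 - <<'E'
from h import *
goto(M+A*(.036+.013),RT)
im=optics.capture("scene")[:,:,::-1].copy(); cv2.imwrite("pics/s7.png",cv2.resize(im[200:350,300:460],None,fx=4,fy=4,interpolation=2)[:600])
E
```

```text
t 11.95 pos [0.5305 0.1674 0.1315] xaxis [0.803 0.326 0.5  ] z [ 0.4631  0.188  -0.8661] F [ 0.7 -0.3  0.1] open 0.998
shift/250 [0.0137 0.0003 0.0129] mm [3.4 0.1 3.2] rows 0.09437926777079597
turn/90 [ 0.0001  0.0001 -0.0001] deg [ 0.01  0.01 -0.01] rows 0.0015634730459747666
```

View pics/s7.png

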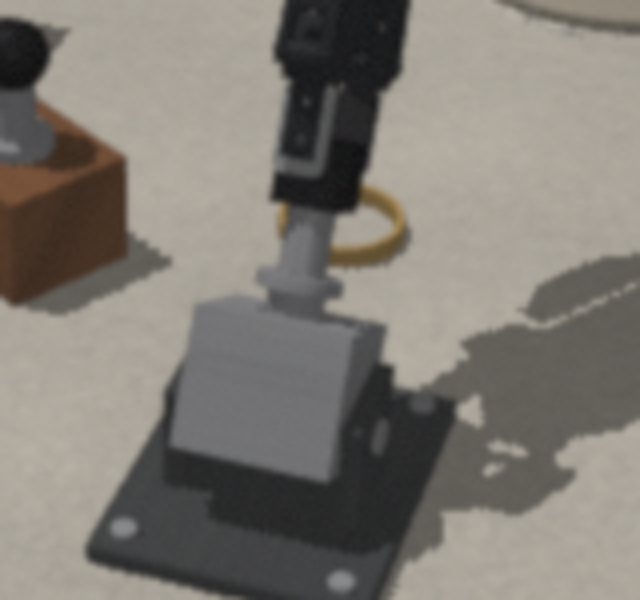

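It has slid in and stands with the collar proud. I'm backing off along the axis, closing the gripper and looking.

{"name": "servo_tool", "arguments": {
  "increments": [
    [0,0,-0.06,0,0,0],
    [0,0,-0.1,0,0,0],
    [0,0,-0.1,0,0,0],
    [0,0,-0.1,0,0,0],
    [0,0,-0.04,0,0,0],
    [0,0,0,0,0,0]
  ]
}}

```text
time: 12.6
eef_pos: [0.4843, 0.1485, 0.2191]
ee_rot: [0.948, 0.185, 0.255, -0.049]
ft_force: [0.7, -0.5, 0.1]
opening: 0.998
```

{"name": "servo_tool", "arguments": {
  "increments": [
    [0,0,0,0,0,0],
    [0,0,0,0,0,0],
    [0,0,0,0,0,0],
    [0,0,0,0,0,0],
    [0,0,0,0,0,0],
    [0,0,0,0,0,0],
    [0,0,0,0,0,0],
    [0,0,0,0,0,0],
    [0,0,0,0,0,0],
    [0,0,0,0,0,0]
  ],
  "claw": -1
}}

```text
time: 13.6
eef_pos: [0.4842, 0.1486, 0.2182]
ee_rot: [0.948, 0.185, 0.254, -0.05]
ft_force: [-0.6, 0.3, 0.2]
opening: -0.002
```

```bash
python3 - <<'E'
from h import *
goto(M+A*(.085),RT)
c=cam("wrist"); im=optics.capture("wrist")[:,:,::-1].copy(); cv2.imwrite("pics/w8.png",im)
print("pred wrist top/mouth",proj("wrist",M+A*.08,c),proj("wrist",M,c))
im=optics.capture("scene")[:,:,::-1].copy(); cv2.imwrite("pics/scene8.png",im);cv2.imwrite("pics/s8.png",cv2.resize(im[200:350,300:460],None,fx=4,fy=4,interpolation=2)[:600])
im=optics.capture("top")[:,:,::-1].copy(); cv2.imwrite("pics/top8.png",im);cv2.imwrite("pics/t8.png",cv2.resize(im[190:300,200:330],None,fx=5,fy=5,interpolation=2))
for n in("scene","top"): print(n,[proj(n,M+A*h).round(1) for h in(.01,.018,.048,.08)])
E
```

```text
t 13.6 pos [0.4842 0.1486 0.2182] xaxis [0.803 0.326 0.5  ] z [ 0.4632  0.188  -0.8661] F [-0.6  0.3  0.2] open -0.002
shift/250 [1.37e-02 2.00e-04 2.69e-01] mm [ 3.4  0.1 67.3] rows 1.3469326332839506
turn/90 [ 0.0001  0.0001 -0.0001] deg [ 0.01  0.01 -0.01] rows 0.0015356380987946118
pred wrist top/mouth [322.29265272 245.33018465] [320.93875196 212.97165796]
scene [array([373.9, 272.4]), array([374.7, 268. ]), array([377.6, 251.5]), array([380.7, 233.8])]
top [array([254.2, 247.8]), array([254.5, 249.4]), array([255.7, 255.8]), array([257., 263.])]
```

View pics/w8.png

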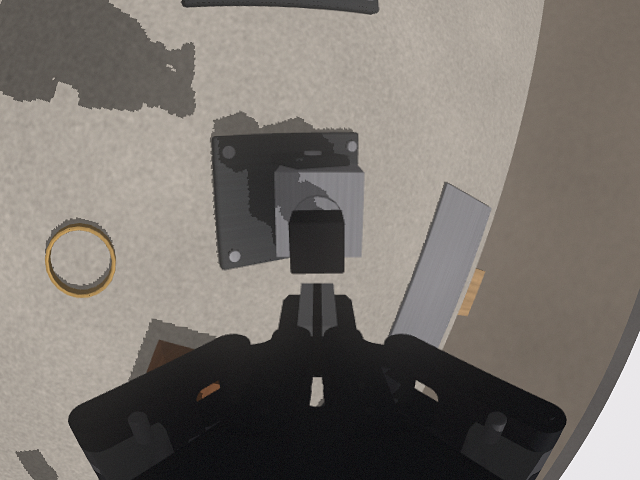

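View pics/s8.png

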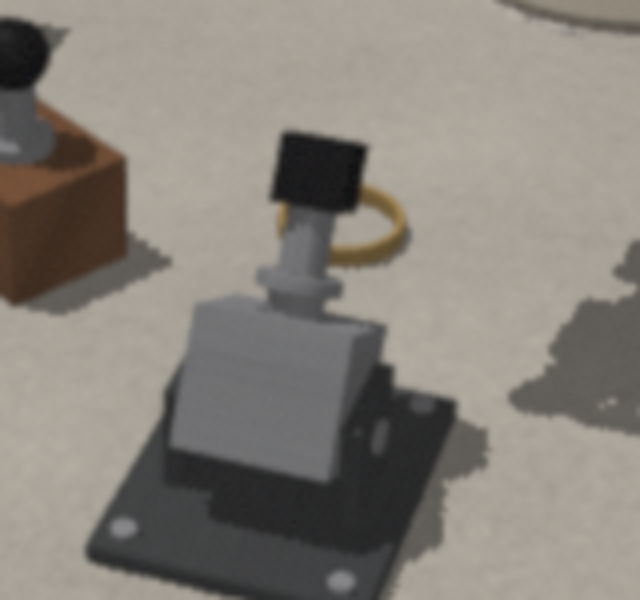

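View pics/t8.png

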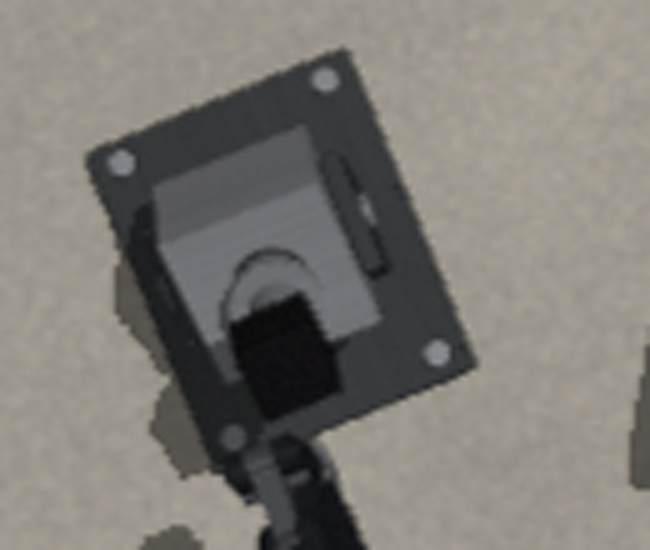

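The stake stands in the socket with the collar proud, and in the wrist view (317,245) its head top lies on the tool's axis with the shut fingertips. Now I approach to just above the head.

{"name": "servo_tool", "arguments": {
  "increments": [
    [0,0,0.1,0,0,0],
    [0,0,0.08,0,0,0],
    [0,0,0.05,0,0,0],
    [0,0,0.02,0,0,0],
    [0,0,0,0,0,0],
    [0,0,0,0,0,0]
  ]
}}

```text
time: 14.35
eef_pos: [0.5132, 0.1603, 0.1646]
ee_rot: [0.948, 0.185, 0.254, -0.05]
ft_force: [0.3, -0.6, -0.4]
opening: -0.003
```

```bash
cat >> h.py <<'E'
def st():
    s=state(); q=R.from_quat(s["ee_rot"]); f=q.inv().apply(s["ft_force"]); print("t",round(s["time"],2),"height",((s["eef_pos"]-M)@A*1e3).round(2),"Ftool",f.round(1),"lat",(q.inv().apply(s["eef_pos"]-M)*1e3).round(1)[:2])
E
python3 - <<'E'
from h import *
st()
im=optics.capture("scene")[:,:,::-1].copy(); cv2.imwrite("pics/s9.png",cv2.resize(im[200:350,300:460],None,fx=4,fy=4,interpolation=2)[:600])
E
```

```text
t 14.35 height 90.23 Ftool [-0.1  0.7  0.4] lat [-3.1  0. ]
```

View pics/s9.png

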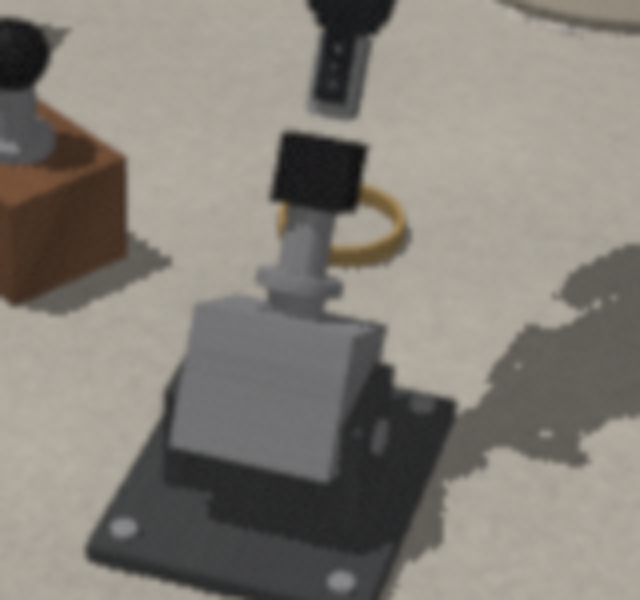

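The fingertip is about 10 mm above the head and on its axis. Pressing down in small rows.

{"name": "servo_tool", "arguments": {
  "increments": [
    [0,0,0.016,0,0,0],
    [0,0,0.012,0,0,0],
    [0,0,0.008,0,0,0],
    [0,0,0,0,0,0]
  ]
}}

```text
time: 14.8
eef_pos: [0.5175, 0.1621, 0.1562]
ee_rot: [0.948, 0.185, 0.254, -0.05]
ft_force: [0.2, -0.1, 0.5]
opening: 0.004
```

```bash
python3 -c "from h import *; st()"
```

```text
t 14.8 height 80.69 Ftool [ 0.3  0.2 -0.3] lat [-3.3  0. ]
```

{"name": "servo_tool", "arguments": {
  "increments": [
    [0,0,0.006,0,0,0],
    [0,0,0.006,0,0,0],
    [0,0,0.006,0,0,0],
    [0,0,0,0,0,0]
  ]
}}

```text
time: 15.2
eef_pos: [0.5198, 0.1629, 0.1538]
ee_rot: [0.948, 0.185, 0.255, -0.049]
ft_force: [-7.2, -2.0, 14.0]
opening: -0.003
```

```bash
python3 -c "from h import *; st()"
```

```text
t 15.2 height 77.33 Ftool [  0.6  -0.9 -15.9] lat [-2.2  0.2]
```

{"name": "servo_tool", "arguments": {
  "increments": [
    [0,0,0.006,0,0,0],
    [0,0,0.006,0,0,0],
    [0,0,0,0,0,0]
  ]
}}

```text
time: 15.5
eef_pos: [0.5213, 0.1634, 0.1514]
ee_rot: [0.948, 0.185, 0.256, -0.049]
ft_force: [-8.4, -3.3, 15.7]
opening: 0.0
```

```bash
python3 -c "from h import *; st()"
```

```text
t 15.5 height 74.47 Ftool [  0.1  -0.1 -18.1] lat [-2.   0.3]
```

It is driving at about 18 N. Continuing.

{"name": "servo_tool", "arguments": {
  "increments": [
    [0,0,0.006,0,0,0],
    [0,0,0.006,0,0,0],
    [0,0,0,0,0,0]
  ]
}}

```text
time: 15.8
eef_pos: [0.5228, 0.164, 0.149]
ee_rot: [0.948, 0.185, 0.256, -0.049]
ft_force: [-7.5, -2.7, 17.3]
opening: -0.003
```

```bash
python3 -c "from h import *; st()"
```

```text
t 15.8 height 71.57 Ftool [  1.8  -0.3 -18.9] lat [-1.7  0.3]
```

{"name": "servo_tool", "arguments": {
  "increments": [
    [0,0,0.006,0,0,0],
    [0,0,0.004,0,0,0],
    [0,0,0,0,0,0]
  ]
}}

```text
time: 16.1
eef_pos: [0.5234, 0.1643, 0.1485]
ee_rot: [0.947, 0.186, 0.257, -0.049]
ft_force: [-26.3, -11.0, 39.0]
opening: -0.001
```

```bash
python3 -c "from h import *; st()"
```

```text
t 16.1 height 70.81 Ftool [ -4.9   0.4 -48. ] lat [-1.3  0.3]
```

The force jumped to 48 N at a height of 70.8 mm, so it has hit the stop and should be home. Backing off to look.

{"name": "servo_tool", "arguments": {
  "increments": [
    [0,0,-0.02,0,0,0],
    [0,0,-0.08,0,0,0],
    [0,0,-0.16,0,0,0],
    [0,0,-0.16,0,0,0],
    [0,0,-0.1,0,0,0],
    [0,0,0,0,0,0]
  ]
}}

```text
time: 16.7
eef_pos: [0.4631, 0.1398, 0.2605]
ee_rot: [0.947, 0.185, 0.257, -0.049]
ft_force: [0.7, 0.3, -0.0]
opening: 0.0
```

```bash
python3 - <<'E'
from h import *
st()
c=cam("wrist"); im=optics.capture("wrist")[:,:,::-1].copy(); cv2.imwrite("pics/w10.png",cv2.resize(im[110:310,190:450],None,fx=3,fy=3,interpolation=2))
im=optics.capture("scene")[:,:,::-1].copy(); cv2.imwrite("pics/scene10.png",im);cv2.imwrite("pics/s10.png",cv2.resize(im[200:350,300:460],None,fx=5,fy=5,interpolation=2)[:600])
im=optics.capture("top")[:,:,::-1].copy(); cv2.imwrite("pics/top10.png",im);cv2.imwrite("pics/t10.png",cv2.resize(im[190:300,200:330],None,fx=5,fy=5,interpolation=2))
E
```

```text
t 16.7 height 200.37 Ftool [0.6 0.  0.4] lat [-1.   0.7]
```

View pics/s10.png

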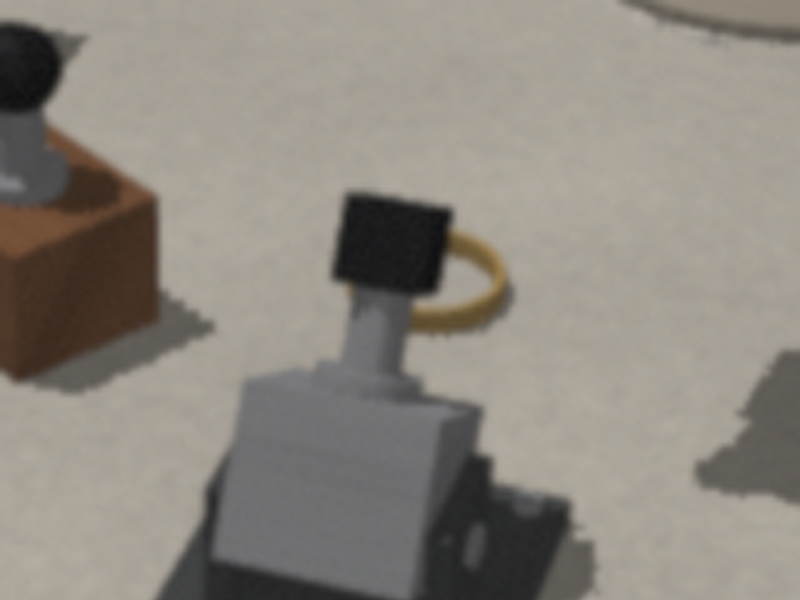

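View pics/w10.png

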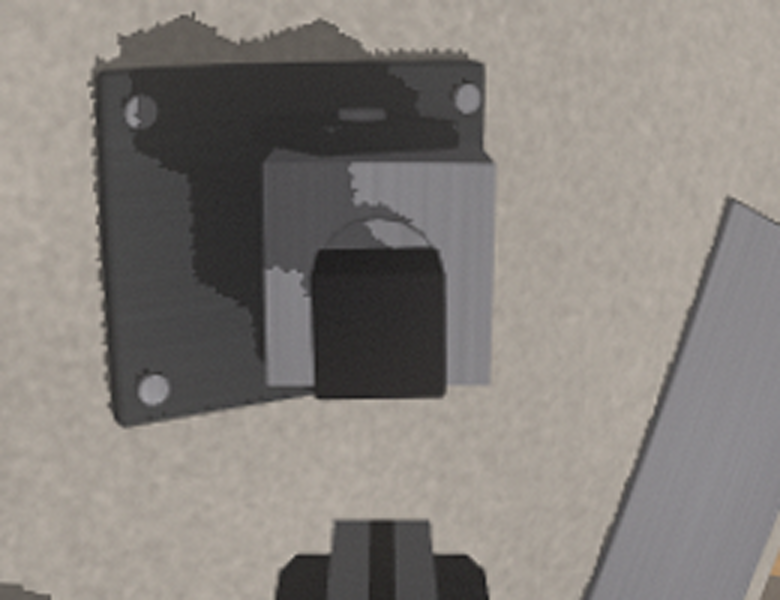

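View pics/t10.png

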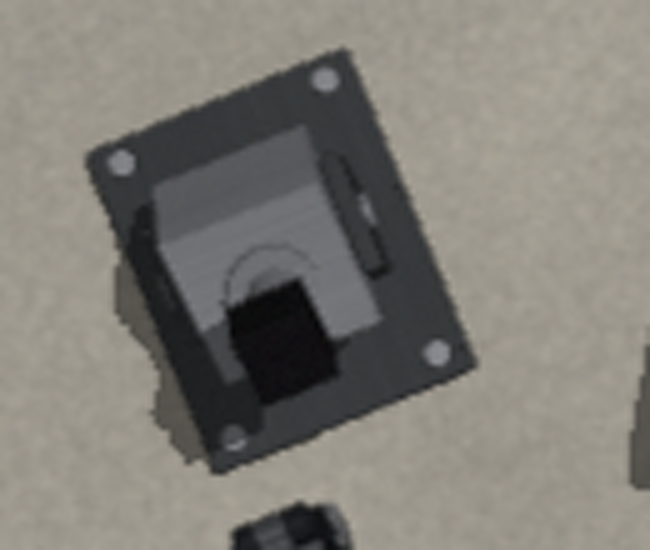

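View pics/scene10.png

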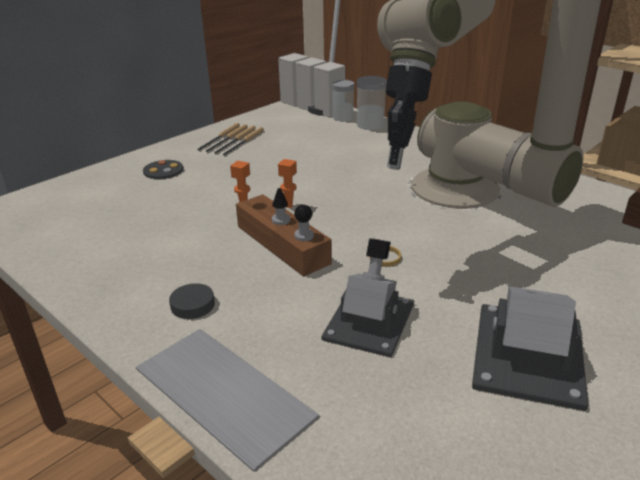

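The pictures show the collar flush on the socket face. The head moved 5.5 px in the scene view, matching 10 mm of travel, and stayed put once unloaded. The dome, cone, tin, bangle and orange look-alikes are where they were. The gripper is clear, so I'm handing in.

```bash
python3 -c "
from workcell import env,state
print(env.finish_job(), state()['time'])"
```

```text
the job is handed in; nothing more can be done
the job is handed in; nothing more can be done
```

I took the black square-headed stake from the rack and let it slip by its own weight into the leaning socket of the smaller holder, releasing it with the collar about 15 mm proud. It settled at about 10 mm proud. I then drove it home with the closed fingertips along the socket axis and handed the job in at about 17 s.

- **Driving force:** it took about 16–19 N over roughly 10 mm. The fingertips then met a hard stop, where the force reached 48 N on the last press. That is below the 120 N wrist limit. It is more than the 40 N allowed for the arm or gripper body, but only the fingertips were touching.
- **Last check:** after backing off, the pictures showed the collar flush on the face and staying there. The other two stakes were still in the rack, and the tin, bangle and orange look-alikes looked unmoved.
- **Disagreement:** my image estimate of the mouth was about 2–3 mm off across the socket. It showed as a 6–7 N side touch while inserting, and I eased it out before letting go.

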